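# Find the rocking corner of the jig plate and shim it

### The job

The jig plate with the V-block has one corner that rocks. Press down on the bare plate at its corners with a fingertip to find the one that gives, making it visibly rock, and then press that corner's round shim pin down flush with the plate; leave the other three pins standing as they are. Only press, do not grip or lift anything, and leave the things lying round about where they are.

Things in the scene. Friction and masses are not known exactly. Their poses are not given: they have to be found in the camera images.
- jig_bed: grey shallow metal tray, 190 x 230 mm, walls 36 mm high, a 15 mm high bolt lug on each short side; fixed to the worktop; origin at the centre of its underside, x along its 190 mm side (away from the robot), y along its 230 mm side (left), z up. Carries the jig plate inside its walls
- jig_plate: aluminium plate, 170 x 210 x 14 mm, on a sprung ball at its centre, top face 49 mm above the worktop, a 53 mm wide, 34 mm high steel V-block fixed on its middle. Origin at the ball, 19 mm below the top face; axes as the tray's. Rests level. One corner, a different one each time, gives 0.5 mm per N, is stopped 5 mm down at about 10 N and springs back when released; the other three do not give
- corner_near_left (a point): point on the plate's top face over the near left foot, where to press that corner (-65 mm, +85 mm from the plate's centre along its x, y); moves with the plate; flat and bare round it
- shim_near_left_top (a point): centre of the top of the near left corner's shim: a round steel pin, 18 mm across, upright through the plate, standing 9 mm above its top face at first, at -65 mm, +38 mm in the plate's x, y; 47 mm from its corner point, towards the middle of the same side
- shim_near_left (a joint): how far the near left shim is pressed in, m: 0 = standing 9 mm proud (0 to 0.001 at the start), 0.009 = flush with the plate. It slides down with about 2 N and stays where it is left. On a corner that does not give, it is stopped by the bar below after 5 mm
- corner_near_right (a point): point on the plate's top face over the near right foot, where to press that corner (-65 mm, -85 mm from the plate's centre along its x, y); moves with the plate; flat and bare round it
- shim_near_right_top (a point): centre of the top of the near right corner's shim: a round steel pin, 18 mm across, upright through the plate, standing 9 mm above its top face at first, at -65 mm, -38 mm in the plate's x, y; 47 mm from its corner point, towards the middle of the same side
- shim_near_right (a joint): how far the near right shim is pressed in, m: 0 = standing 9 mm proud (0 to 0.001 at the start), 0.009 = flush with the plate. It slides down with about 2 N and stays where it is left. On a corner that does not give, it is stopped by the bar below after 5 mm
- corner_far_left (a point): point on the plate's top face over the far left foot, where to press that corner (+65 mm, +85 mm from the plate's centre along its x, y); moves with the plate; flat and bare round it
- shim_far_left_top (a point): centre of the top of the far left corner's shim: a round steel pin, 18 mm across, upright through the plate, standing 9 mm above its top face at first, at +65 mm, +38 mm in the plate's x, y; 47 mm from its corner point, towards the middle of the same side
- shim_far_left (a joint): how far the far left shim is pressed in, m: 0 = standing 9 mm proud (0 to 0.001 at the start), 0.009 = flush with the plate. It slides down with about 2 N and stays where it is left. On a corner that does not give, it is stopped by the bar below after 5 mm
- corner_far_right (a point): point on the plate's top face over the far right foot, where to press that corner (+65 mm, -85 mm from the plate's centre along its x, y); moves with the plate; flat and bare round it
- shim_far_right_top (a point): centre of the top of the far right corner's shim: a round steel pin, 18 mm across, upright through the plate, standing 9 mm above its top face at first, at +65 mm, -38 mm in the plate's x, y; 47 mm from its corner point, towards the middle of the same side
- shim_far_right (a joint): how far the far right shim is pressed in, m: 0 = standing 9 mm proud (0 to 0.001 at the start), 0.009 = flush with the plate. It slides down with about 2 N and stays where it is left. On a corner that does not give, it is stopped by the bar below after 5 mm
- puck_a: loose round steel specimen, 40 mm across, 22 mm high, in front of the tray; a bystander; origin at its underside
- puck_b: loose round steel specimen, 40 mm across, 26 mm high, in front of the tray; a bystander; origin at its underside
- puck_c: loose round steel specimen, 36 mm across, 34 mm high, to the right of the tray; a bystander; origin at its underside
- flat_file: loose flat file, 206 mm long, by the front edge of the table at the left; a bystander; origin at its underside
- pen_1: loose pen, 135 mm long, on the right in front of the instrument; a bystander; origin at its underside
- test_block_0: loose flat steel disc, 60 mm across, 15 mm high, front right; a bystander; origin at its underside
- test_block_1: loose flat steel disc, 60 mm across, 15 mm high, front right; a bystander; origin at its underside

How it is judged (in metres and radians):
On the way:
1. the loose corner is pressed on the bare plate, all pins still up, until the plate rocks (tilts by more than 0.015 rad, about 1.5 mm at the corner) (angle between jig_plate's own z axis and vertical above 0.015 rad and contact force between the fingers and jig_plate above 1.5 N and value of joint each of shim_near_left, shim_near_right, shim_far_left, shim_far_right below 0.003 m), for 0.05 s.
At the end, for the whole second after the job is handed in: the pin of the corner that rocked is flush with the plate (within 1.5 mm; the other pins cannot go that far), the other three pins are pressed in by less than 3 mm, and the plate is level (within 0.012 rad) and at rest (((value of joint shim_near_left above 0.0075 m and value of joint each of shim_near_right, shim_far_left, shim_far_right below 0.003 m) or (value of joint shim_near_right above 0.0075 m and value of joint each of shim_near_left, shim_far_left, shim_far_right below 0.003 m) or (value of joint shim_far_left above 0.0075 m and value of joint each of shim_near_left, shim_near_right, shim_far_right below 0.003 m) or (value of joint shim_far_right above 0.0075 m and value of joint each of shim_near_left, shim_near_right, shim_far_left below 0.003 m)) and angle between jig_plate's own z axis and vertical below 0.012 rad and angular speed of jig_plate below 0.05 rad/s); the robot touches nothing.
It fails at once if a thing lying round about is moved by more than 15 mm, or lifted (distance of any of puck_a, puck_b, puck_c, flat_file, pen_1, test_block_0, test_block_1 from where it was at the start of the episode above 0.015 m).
It also fails if it takes over 54 s, if anything falls off the work surface, if the arm or the gripper's body presses on something with over 40 N, if the wrist force passes 120 N, or if a joint passes its speed limit or range.

### The arm

A 6-joint arm with a two-finger parallel gripper is mounted at the origin on a cart in front of the work surface, level with it; the furniture and walls round the work are solid. World frame = base frame: x ahead of the robot, y to its left, z up, the work surface at z = 0. Lengths are in mm, angles in degrees, forces in N, time in s.
With the tool pointing down it reaches from about 275 to 875 mm from the base axis. Payload 12.5 kg.
Tool frame: the origin (TCP) lies midway between the tips of the shut fingers; the grasp point (between the pads) lies 19 mm behind it (r.grip_point_offset is the distance from the TCP to the grasp point, in mm); z points along the fingers, x is the direction in which the jaws open and shut, and the axes are right-handed (so a half turn about z gives the same grasp; the last joint's range is limited). The gripper opens to 85 mm and grips with 20 to 120 N. Pads are 22 mm wide; open, the fingers measure 114 mm over their backs; the gripper's body (76 mm by 85 mm) begins 54 mm behind the grasp point. The pads swing forward as they close: fully open they stand 13 mm farther back than shut.
Start: joints at [-69.42, 20.094, 94.641, -0, 65.266, -4.847], TCP at [236.172, -496.696, 211.09] pointing down, gripper open.
Joint ranges: [-157.81, 157.81], [-45, 120.19], [0.68, 151.7], [-89.99, 269.99], [4.06, 180], [-164.3, 164.3]. Speed limits (degrees/s): [127.2, 127.2, 159.86, 180, 180, 180].

### API

Orientations are given as [roll, pitch, yaw] about the fixed x, y, z axes, in that order (R = Rz(yaw) Ry(pitch) Rx(roll)).
In Python, from cell import r, eyes, job gives the robot as it stands.
- The arm moves only by the shell command python3 -m pendant 'ROWS' [OPENING] [FORCE]. ROWS is JSON, one flat list of numbers, 4 for each row, row after row: the shift along the tool's x, y, z in cm, then the turn about the tool's z in degrees. In form: [tx, ty, tz, yaw, tx, ty, tz, yaw, ...]. A call has 1 to 12 rows; each row shifts and turns the commanded pose from where the row before left it, along the tool's axes as they then stand; what a row does not reach is not made up. A row lasts 1/8 s, in which the tool goes at most 62.5 mm and 10.7 degrees, less where a joint would pass 70% of its speed; a pose out of reach is approached as far as the arm can. A call is refused whole if a number of a shift passes 6.25 or a number of a turn 10.7, either way. A call with a gripper value outside its range is refused whole. OPENING is the closure, from -1 (fully open) to 1 (shut), set as the call begins (- or left out, the last holds). The fingers move at their own pace and stop on an object; FORCE is the grip in N (left out, the last holds). Time passes only in rows, so rows that do not move let the fingers close. It gives the time, the measured TCP pose, the force and the opening at its end, in the units of the state.
- r.observe(): the state, without advancing time (a new reading comes with each control period).
- eyes.capture(name): name is "scene" or "side" or "wrist"; returns the picture (420x560x3 uint8, red, green, blue); there is no depth.
- eyes.camera_info(name): a dict with "vfov" (degrees; the focal length in pixels is half the picture's height over the tangent of half this angle, whatever the lens; pixels are square), "cx", "cy" (the principal point, pixels), "k1" (the pictures are not rectified: a ray, as slopes to the right and down, at radius r is drawn at 1 + k1 r^2 times it, then the intrinsics apply), "world_from_camera" (4x4, takes a point from camera to world coordinates). Camera axes: x right, y down, z forward; pixel columns grow to the right and rows downward; lengths in mm; the calibration is good to about 2 mm. A picture is of the moment at which its call begins: read the wrist's pose just before it. camera_info takes no time and is no camera call; for the wrist camera it gives the pose at the moment of the call.
- job.job_done(): hands the job in, once; it reports no verdict.
Trained networks look in the newest picture that a camera, given by its name, has taken for a name from the list of things; names that differ only in an ending like _2 or _b are one class to them, and where a whole thing is asked for, a point or a joint stands for the part that bears it (a point fixed in the world has none). Each returns a list of dicts, best first, with "p" (0 to 1); they miss things now and then, are a little off and sometimes report something else, mostly with a low value. They report only what shows in the picture. A call takes as long as a camera call.
- eyes.spot_in(thing, camera): "location" ([x, y, z] in mm, in world coordinates, good to about 4 mm: the middle of the surface that is visible of it).
- eyes.regions_of(thing, camera): "region" (420x560 bool, what is visible of it).
- eyes.pinpoint(thing, camera): "location" ([x, y, z] in mm, in world coordinates, good to about 4 mm: a listed point, or the origin of a listed thing).
The state is a dict: "t": time; "qpos": joint angles; "qd": joint speeds; "tau": joint torques, N m; "eef_pos": TCP position; "orientation": TCP orientation; "wrist_force": force on the tool from outside, world axes, zero at the start; "torque": the same for the moment, N m; "grip_width": finger opening in mm.
Only numpy, scipy, OpenCV 4.12 (cv2) and the standard library are available. Lean on these libraries where they do the work, as an engineer would, in place of code of your own. Each camera call takes 0.05 s, during which the arm holds its last target. There are 200 camera calls.

## Working session

There is one attempt and no reset: what is moved stays moved. The work goes in short steps, Python scripts to look and compute and a shell command to move; the robot and the scene stay as the last step left them, time stands still between calls to the robot, and variables do not carry over. Pictures are saved under pics/ and viewed, about 8 in all and at most 12, crops included, and the job is handed in when it is done.

```bash
mkdir -p pics; ls; python3 - <<'E'
from cell import r,eyes,job
import cv2,numpy as np
s=r.observe();print({k:np.round(v,2).tolist() for k,v in s.items()})
a=eyes.capture("scene");b=eyes.capture("side")
cv2.imwrite("pics/scene.png",a[:,:,::-1]);cv2.imwrite("pics/side.png",b[:,:,::-1])
for cam in("scene","side"):
  print(cam,np.round(eyes.camera_info(cam)["world_from_camera"],2).tolist())
  for n in["jig_plate","jig_bed"]+[p+c+e for c in("near_left","near_right","far_left","far_right") for p,e in(("corner_",""),("shim_","_top"))]:
    print(n,[(np.round(d["location"],1).tolist(),round(d["p"],2)) for d in eyes.pinpoint(n,cam)[:2]])
E
```

```text
pics
{'t': 0.0, 'qpos': [-69.42, 20.13, 94.68, 0.0, 65.26, -4.85], 'qd': [0.07, -0.06, -0.02, 0.01, -0.13, -0.02], 'tau': [0.0, -50.61, -29.14, -0.0, 0.0, -0.0], 'eef_pos': [236.04, -496.37, 210.52], 'orientation': [-179.99, 0.07, -64.58], 'wrist_force': [-0.07, 0.62, -1.16], 'torque': [-0.01, 0.02, -0.04], 'grip_width': 85.27}
scene [[-0.74, -0.44, 0.51, -199.38], [-0.67, 0.46, -0.58, 748.1], [0.02, -0.77, -0.64, 923.67], [0.0, 0.0, 0.0, 1.0]]
jig_plate [([525.3, 72.5, 29.0], 0.75), ([527.7, 74.6, -1.6], 0.39)]
jig_bed [([523.6, 75.8, -0.9], 0.93)]
corner_near_left [([489.8, 177.9, 51.7], 0.72), ([576.2, 14.6, 55.0], 0.49)]
shim_near_left_top [([473.2, 130.1, 54.9], 0.48)]
corner_near_right [([439.6, 13.5, 47.0], 0.67), ([477.2, 133.2, 59.4], 0.53)]
shim_near_right_top [([452.4, 61.7, 55.8], 0.47)]
corner_far_left [([614.8, 132.2, 48.7], 0.65), ([476.6, 131.6, 56.5], 0.25)]
shim_far_left_top [([527.2, 74.4, 29.5], 0.7), ([602.0, 90.5, 57.3], 0.48)]
corner_far_right [([562.4, -22.0, 51.9], 0.91)]
shim_far_right_top [([575.8, 18.4, 59.0], 0.61), ([420.9, 171.0, -1.4], 0.25)]
side [[-0.97, -0.2, 0.11, 392.15], [-0.23, 0.86, -0.46, 400.05], [-0.01, -0.47, -0.88, 831.73], [0.0, 0.0, 0.0, 1.0]]
jig_plate [([526.1, 71.7, 31.5], 0.69)]
jig_bed [([521.3, 74.3, -0.7], 0.96), ([483.0, -69.6, -2.7], 0.59)]
corner_near_left [([490.6, 171.8, 48.5], 0.57), ([421.7, 173.7, -2.1], 0.26)]
shim_near_left_top [([476.8, 130.8, 55.2], 0.62), ([596.8, 91.5, 57.3], 0.32)]
corner_near_right [([433.3, 14.1, 48.1], 0.97)]
shim_near_right_top [([452.9, 59.2, 57.5], 0.5), ([326.8, -199.9, 1.8], 0.15)]
corner_far_left [([614.6, 135.5, 48.4], 0.74), ([437.3, 11.4, 50.3], 0.2)]
shim_far_left_top [([598.9, 92.5, 56.8], 0.52)]
corner_far_right [([563.0, -27.5, 48.3], 0.74)]
shim_far_right_top [([569.1, 20.0, 56.6], 0.64), ([386.7, 69.6, -0.2], 0.15)]
```

```bash
cat > fit.py <<'E'
import numpy as np
loc=np.array([[-65,85],[-65,38],[-65,-85],[-65,-38],[65,85],[65,38],[65,-85],[65,-38]],float)
m=np.array([[489.8,177.9],[473.2,130.1],[439.6,13.5],[452.4,61.7],[614.8,132.2],[602,90.5],[562.4,-22],[575.8,18.4],
[490.6,171.8],[476.8,130.8],[433.3,14.1],[452.9,59.2],[614.6,135.5],[598.9,92.5],[563,-27.5],[569.1,20]])
L=np.vstack([loc,loc]);c=m.mean(0);d=m-c
th=np.arctan2((L[:,0]*d[:,1]-L[:,1]*d[:,0]).sum(),(L*d).sum())
R=np.array([[np.cos(th),-np.sin(th)],[np.sin(th),np.cos(th)]])
P=loc@R.T+c
if __name__=="__main__":
  print(c,np.degrees(th));print(P.round(1).tolist());print((m-np.vstack([P,P])).round(1).tolist())
E
python3 fit.py
python3 - <<'E'
import cv2
cv2.imwrite("pics/scene2.png",cv2.resize(cv2.imread("pics/scene.png"),(800,600)))
E
```

```text
[525.575    74.91875] -18.17992783594367
[[490.3, 176.0], [475.7, 131.3], [437.3, 14.4], [452.0, 59.1], [613.9, 135.4], [599.2, 90.7], [560.8, -26.1], [575.5, 18.5]]
[[-0.5, 1.9], [-2.5, -1.2], [2.3, -0.9], [0.4, 2.6], [0.9, -3.2], [2.8, -0.2], [1.6, 4.1], [0.3, -0.1], [0.3, -4.2], [1.1, -0.5], [-4.0, -0.3], [0.9, 0.1], [0.7, 0.1], [-0.3, 1.8], [2.2, -1.4], [-6.4, 1.5]]
```

View pics/scene.png

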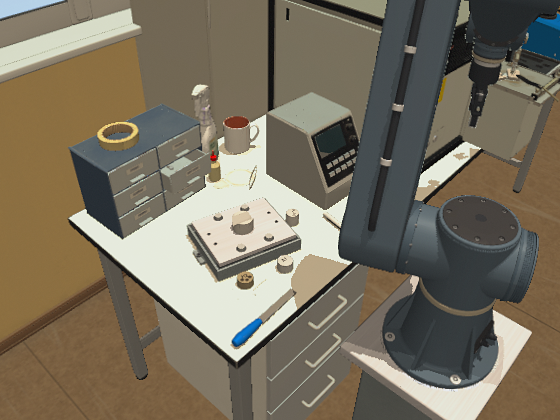

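View pics/side.png

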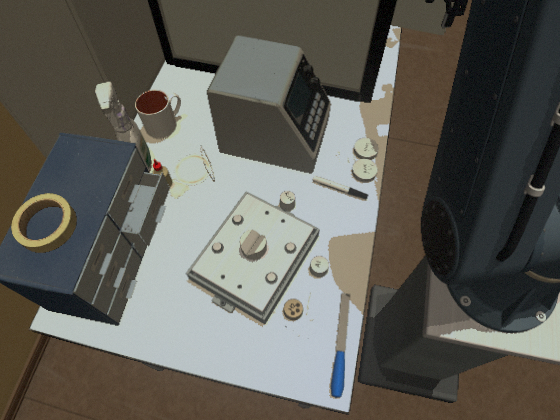

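```bash
cat > h.py <<'E'
from cell import r,eyes,job
import numpy as np
from scipy.spatial.transform import Rotation as Ro
def go(x,y,z,s=None):
    s=s or r.observe()
    d=Ro.from_euler("xyz",s["orientation"],degrees=True).inv().apply(np.array([x,y,z])-s["eef_pos"])/10
    print("to",(x,y,z),"tool cm",d.round(2),"from",np.round(s["eef_pos"],1),"F",np.round(s["wrist_force"],1),"w",round(s["grip_width"],1),"t",round(s["t"],2))
def ray(cam,u,v,z):
    c=eyes.camera_info(cam);f=210/np.tan(np.radians(c["vfov"]/2));T=np.array(c["world_from_camera"])
    q=np.array([(u-c["cx"])/f,(v-c["cy"])/f]);p=q.copy()
    for _ in range(20):p=q/(1+c["k1"]*p@p)
    w=T[:3,:3]@[p[0],p[1],1];return (T[:3,3]+w*(z-T[2,3])/w[2]).round(0)
E
python3 - <<'E'
from h import *
for u,v in((218,150),(305,168),(330,105),(287,205),(365,192)):print(ray("side",u,v,0))
go(437.3,14.4,130)
E
```

```text
[ 690. -184.    0.]
[ 466. -179.    0.]
[ 441. -396.   -0.]
[486. -68.  -0.]
[ 315. -144.    0.]
to (437.3, 14.4, 130) tool cm [-37.52 -40.11   8.11] from [ 236.2 -496.7  211.1] F [-0.3 -0.1  0.6] w 85.6 t 1.1
```

```bash
python3 -m pendant '[-3.4,-3.6,0,0,-3.4,-3.6,0,0,-3.4,-3.6,0,0,-3.4,-3.6,0,0,-3.4,-3.6,0,0,-3.4,-3.6,0,0,-3.4,-3.6,0,0,-3.4,-3.6,0,0,-3.4,-3.6,0,0,-3.4,-3.6,0,0,-3.4,-3.6,0,0,0,0,0,0]' 1 40
python3 -c "
from h import *
go(437.3,14.4,60)"
```

```text
t: 2.6
eef_pos: [433.8, 13.4, 211.1]
orientation: [-180.0, 0.0, -64.3]
wrist_force: [-0.3, 0.7, -0.2]
grip_width: -0.1
to (437.3, 14.4, 60) tool cm [ 0.06 -0.35 15.11] from [433.8  13.4 211.1] F [-0.3  0.7 -0.2] w -0.1 t 2.6
```

```bash
python3 -m pendant '[0,-0.35,5,0,0,0,5,0,0,0,3,0,0,0,2,0,0,0,0.5,0,0,0,0.1,0,0,0,0.1,0,0,0,0.1,0,0,0,0.1,0,0,0,0,0]'
python3 -m pendant '[0,0,0.1,0,0,0,0,0]'; python3 -m pendant '[0,0,0.1,0,0,0,0,0]'
```

```text
t: 3.85
eef_pos: [436.4, 12.6, 52.1]
orientation: [-180.0, -0.0, -64.6]
wrist_force: [0.6, -0.1, -0.3]
grip_width: 0.2
t: 4.1
eef_pos: [436.4, 12.6, 51.0]
orientation: [180.0, 0.0, -64.6]
wrist_force: [-0.8, -0.0, 0.2]
grip_width: 0.2
t: 4.35
eef_pos: [436.3, 12.6, 50.0]
orientation: [180.0, 0.0, -64.6]
wrist_force: [-0.4, 1.7, 0.4]
grip_width: -0.2
```

```bash
for i in 1; do python3 -m pendant '[0,0,0.1,0,0,0,0,0]';python3 -m pendant '[0,0,0.1,0,0,0,0,0]';python3 -m pendant '[0,0,0.1,0,0,0,0,0]'; done
```

```text
t: 4.6
eef_pos: [436.3, 12.6, 49.0]
orientation: [180.0, 0.0, -64.6]
wrist_force: [0.7, 0.4, 0.4]
grip_width: 0.1
t: 4.85
eef_pos: [436.3, 12.6, 48.0]
orientation: [180.0, 0.0, -64.6]
wrist_force: [-0.0, 0.2, 0.7]
grip_width: 0.3
t: 5.1
eef_pos: [436.3, 12.6, 47.0]
orientation: [180.0, 0.0, -64.6]
wrist_force: [-0.5, 0.7, 0.4]
grip_width: -0.0
```

```bash
python3 - <<'E'
from h import *
import cv2
a=eyes.capture("side");b=eyes.capture("scene")
A=cv2.resize(a[170:345,170:345,::-1],(400,400),interpolation=2);B=cv2.resize(b[180:300,170:320,::-1],(400,320),interpolation=2)
o=np.zeros((400,800,3),np.uint8);o[:,:400]=A;o[:320,400:]=B
cv2.imwrite("pics/c1.png",o)
E
```

```text
(no output)
```

View pics/c1.png

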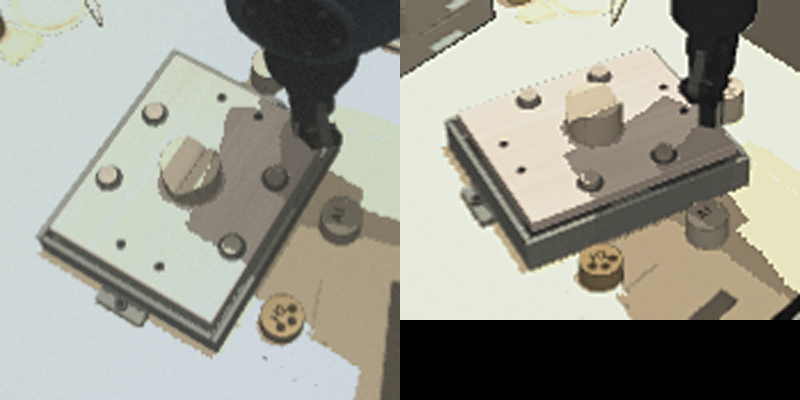

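The fingertip is over the near-right corner (side crop about (312,145)), just above bare plate. No contact yet, so I'll continue down.

```bash
for i in 1; do python3 -m pendant '[0,0,0.1,0,0,0,0,0]';python3 -m pendant '[0,0,0.1,0,0,0,0,0]';python3 -m pendant '[0,0,0.1,0,0,0,0,0]'; done
```

```text
t: 5.45
eef_pos: [436.3, 12.6, 46.0]
orientation: [180.0, 0.0, -64.6]
wrist_force: [0.2, 0.7, -0.4]
grip_width: -0.1
t: 5.7
eef_pos: [436.4, 12.6, 45.0]
orientation: [180.0, 0.0, -64.6]
wrist_force: [0.2, -0.8, 0.3]
grip_width: -0.1
t: 5.95
eef_pos: [436.3, 12.6, 44.0]
orientation: [180.0, 0.0, -64.6]
wrist_force: [0.3, 0.0, 0.4]
grip_width: 0.2
```

```bash
python3 - <<'E'
from h import *
import cv2
a=eyes.capture("side");b=eyes.capture("wrist");c=eyes.capture("scene")
o=np.zeros((420,800,3),np.uint8);o[:420,:560]=b[:,:,::-1]
o[:210,560:]=cv2.resize(a[200:270,260:340,::-1],(240,210),interpolation=2)
o[210:420,560:]=cv2.resize(c[195:265,240:320,::-1],(240,210),interpolation=2)
cv2.imwrite("pics/c2.png",o)
E
```

```text
(no output)
```

View pics/c2.png

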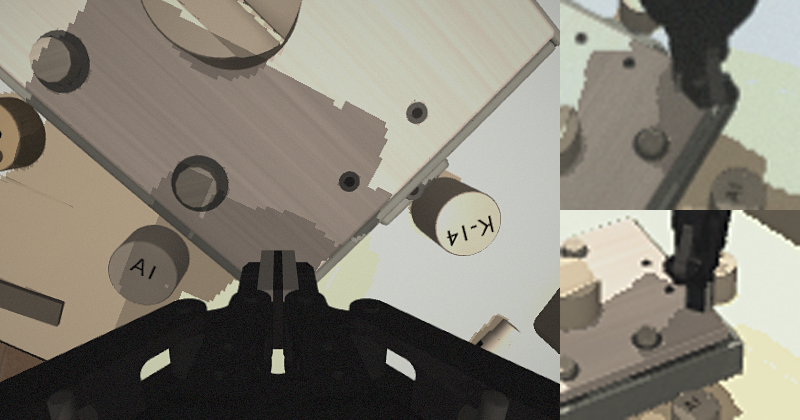

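```bash
cat >> h.py <<'E'
def proj(cam,p):
    c=eyes.camera_info(cam);f=210/np.tan(np.radians(c["vfov"]/2));T=np.array(c["world_from_camera"])
    q=T[:3,:3].T@(np.array(p)-T[:3,3]);q=q[:2]/q[2];return (q*(1+c["k1"]*q@q)*f+[c["cx"],c["cy"]]).round(1)
E
python3 - <<'E'
from h import *
from fit import P
s=r.observe();go(437.3,14.4,44,s)
for cam in("wrist","side"):
  print(cam,"tcp",proj(cam,s["eef_pos"]),"at49",proj(cam,[*s["eef_pos"][:2],49]),[proj(cam,[*p,z]).tolist() for p,z in zip(P,[49,58]*4)])
for n in["corner_near_right","shim_near_right_top","shim_near_left_top","shim_far_right_top","corner_far_right","jig_plate","puck_a","puck_c"]:
    print(n,[(np.round(d["location"],1).tolist(),round(d["p"],2)) for d in eyes.pinpoint(n,"wrist")[:2]])
E
```

```text
to (437.3, 14.4, 44) tool cm [-0.12 -0.16  0.01] from [436.4  12.6  44.1] F [ 1.   0.1 -0. ] w -0.0 t 6.1
wrist tcp [279.4 254.5] at49 [279.5 258.6] [[-25.0, -15.9], [47.5, 59.4], [276.7, 255.4], [193.9, 190.4], [187.7, -275.8], [278.1, -219.1], [496.5, 38.3], [429.5, -61.8]]
side tcp [302.  231.2] at49 [302.1 230.2] [[258.1, 297.8], [270.7, 276.7], [301.5, 230.9], [290.3, 246.6], [204.2, 265.4], [216.9, 245.5], [250.0, 203.3], [237.6, 217.5]]
corner_near_right [([439.8, 14.3, 46.1], 0.55)]
shim_near_right_top [([454.2, 53.3, 53.7], 0.95)]
shim_near_left_top [([474.2, 131.9, 57.0], 0.94)]
shim_far_right_top [([425.2, 175.9, 0.4], 0.73)]
corner_far_right [([559.1, -21.1, 48.7], 0.68)]
jig_plate [([523.4, 71.5, 31.1], 0.81)]
puck_a [([387.4, 69.2, 5.5], 0.88), ([484.5, -68.1, -0.1], 0.66)]
puck_c [([387.4, 69.2, 5.5], 0.88), ([484.5, -68.1, -0.1], 0.66)]
```

```bash
python3 - <<'E'
from h import *
import cv2
print(r.observe()["tau"],r.observe()["torque"])
for cam in("side","scene"):
  a=cv2.imread(f"pics/{cam}.png",0);b=cv2.cvtColor(eyes.capture(cam),cv2.COLOR_RGB2GRAY)
  from fit import P
  for n,i,z in(("nl pin",1,55),("nr pin",3,55),("fl pin",5,55),("fr pin",7,55),("Vblock",None,70),("nlcorner",0,49),("flcorner",4,49)):
    xy=P.mean(0) if i is None else P[i]
    u,v=proj(cam,[*xy,z]).astype(int);h=10
    t=a[v-h:v+h,u-h:u+h];w=b[v-h-5:v+h+5,u-h-5:u+h+5]
    U=lambda m:cv2.resize(m,None,fx=8,fy=8,interpolation=cv2.INTER_CUBIC)
    m=cv2.matchTemplate(U(w),U(t),cv2.TM_CCOEFF_NORMED);_,k,_,l=cv2.minMaxLoc(m)
    print(cam,n,round(k,2),np.array(l)/8-5)
E
```

```text
[ 1.27406140e-03 -4.36255753e+01 -1.78170919e+01  1.83834632e-04
  4.00580375e-04 -1.44117388e-05] [ 0.00887866  0.05730515 -0.04775806]
side nl pin 0.62 [ 0.125 -0.125]
side nr pin 0.81 [0.125 0.125]
side fl pin 1.0 [0. 0.]
side fr pin 1.0 [0. 0.]
side Vblock 0.76 [-0.5   -0.125]
side nlcorner 1.0 [0. 0.]
side flcorner 1.0 [0. 0.]
scene nl pin 0.6 [0.25  0.125]
scene nr pin 0.79 [0.    0.375]
scene fl pin 1.0 [0. 0.]
scene fr pin 1.0 [0. 0.]
scene Vblock 0.91 [-0.25  -0.125]
scene nlcorner 1.0 [0. 0.]
scene flcorner 1.0 [0. 0.]
```

The plate hasn't moved in either camera and there's no force, so I haven't touched it yet. Going lower.

```bash
for i in 1; do python3 -m pendant '[0,0,0.1,0,0,0,0,0]';python3 -m pendant '[0,0,0.1,0,0,0,0,0]';python3 -m pendant '[0,0,0.1,0,0,0,0,0]'; done | grep -E "eef|wrist"
```

```text
eef_pos: [436.3, 12.6, 43.0]
wrist_force: [0.1, 0.9, -0.3]
eef_pos: [436.3, 12.6, 42.0]
wrist_force: [-0.3, -0.3, 0.3]
eef_pos: [436.4, 12.6, 41.0]
wrist_force: [0.3, 1.0, 0.1]
```

```bash
python3 - <<'E'
from h import *
import cv2
from fit import R,c
s=r.observe();T=Ro.from_euler("xyz",s["orientation"],degrees=True).as_matrix()
o=[]
for cam in("side","scene"):
  a=eyes.capture(cam)[:,:,::-1]
  u,v=proj(cam,s["eef_pos"]).astype(int);x0,y0=u-25,v-35
  A=cv2.resize(a[y0:y0+55,x0:x0+50],(400,440),interpolation=cv2.INTER_NEAREST)
  pt=lambda p:tuple(int(k) for k in ((proj(cam,p)-[x0,y0]+.5)*8))
  for dx in(-14,14):
    for dy in(-11,11):cv2.circle(A,pt(s["eef_pos"]+T@[dx,dy,0]),3,(0,0,255),-1)
  cv2.circle(A,pt(s["eef_pos"]),3,(0,255,0),-1)
  q=[pt([*(R@np.array(k)+c),49]) for k in((-85,0),(-85,-105),(0,-105))]
  cv2.polylines(A,[np.array(q)],False,(255,0,0),1)
  o.append(A)
cv2.imwrite("pics/c3.png",np.hstack(o))
E
```

```text
(no output)
```

View pics/c3.png

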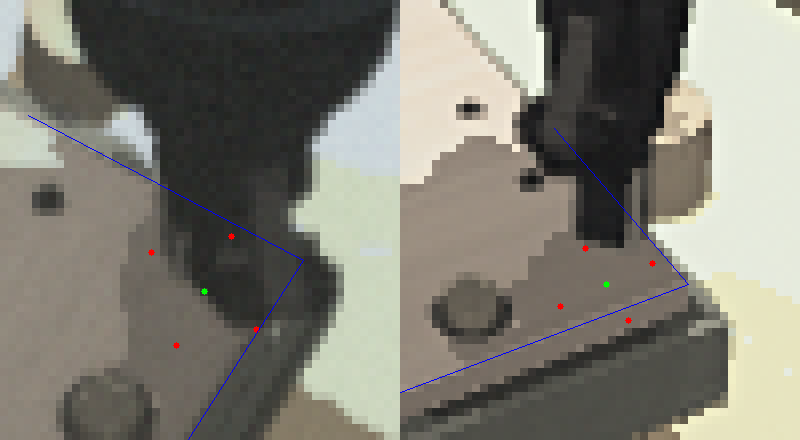

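```bash
python3 - <<'E'
from h import *
s=r.observe();e=s["eef_pos"]
from scipy.optimize import least_squares
for sd in((230,322),(215,310)):
  obs={}
  for cam,q in(("side",sd),("scene",(200,243))):
    u,v=proj(cam,e).astype(int);obs[cam]=np.array([u-25+q[0]/8-.5,v-35+q[1]/8-.5])
  f=least_squares(lambda p:np.r_[tuple(proj(k,p)-w for k,w in obs.items())],e+1,diff_step=1e-3)
  print(e,f.x.round(1),f.fun.round(2))
E
python3 -m pendant '[0,0,0.1,0,0,0,0,0]';python3 -m pendant '[0,0,0.1,0,0,0,0,0]'
```

```text
[436.39053986  12.60720095  41.09224494] [434.4  13.7  42.1] [-2.45 -3.45  1.1   5.43]
[436.39053986  12.60720095  41.09224494] [437.1  13.6  42.1] [-1.77 -2.25  0.3   4.93]
t: 7.7
eef_pos: [436.3, 12.6, 40.0]
orientation: [180.0, 0.0, -64.6]
wrist_force: [-0.5, 0.2, -0.4]
grip_width: 0.2
t: 7.95
eef_pos: [436.3, 12.6, 39.0]
orientation: [180.0, 0.0, -64.6]
wrist_force: [0.3, -1.1, -0.3]
grip_width: 0.2
```

```bash
sed -i 's/\[c\["cx"\],c\["cy"\]\]).round(1)/[c["cx"],c["cy"]])/' h.py; python3 - <<'E'
from h import *
e=np.array([436.39,12.61,41.09])
from scipy.optimize import least_squares
for sd in((230,322),(215,310)):
  obs={}
  for cam,q in(("side",sd),("scene",(200,243))):
    u,v=proj(cam,e).round(1).astype(int);obs[cam]=np.array([u-25+q[0]/8-.5,v-35+q[1]/8-.5])
  f=least_squares(lambda p:np.r_[tuple(proj(k,p)-w for k,w in obs.items())],e+1)
  print(f.x.round(1),f.fun.round(2))
print(eyes.camera_info("wrist")["world_from_camera"].round(2).tolist() if hasattr(eyes.camera_info("wrist")["world_from_camera"],"round") else eyes.camera_info("wrist")["world_from_camera"])
E
```

```text
[425.   34.5  77. ] [ 0.82 -1.1  -1.44  0.8 ]
[429.7  29.   70.6] [ 0.8  -1.08 -1.4   0.78]
[[0.43, -0.87, -0.24, 496.51], [-0.9, -0.41, -0.11, 42.44], [0.0, 0.26, -0.96, 201.31], [0.0, 0.0, 0.0, 1.0]]
```

```bash
cat > chk.py <<'E'
from h import *
import sys
s=r.observe();print(np.round(s["eef_pos"],1),np.round(s["wrist_force"],1),round(s["t"],2))
sys.exit(abs(s["wrist_force"][2])>float(sys.argv[1]))
E
python3 -m pendant '[0,0,0.1,0,0,0,0,0]'>/dev/null && python3 chk.py 2.5 && python3 -m pendant '[0,0,0.1,0,0,0,0,0]'>/dev/null && python3 chk.py 2.5 && python3 -m pendant '[0,0,0.1,0,0,0,0,0]'>/dev/null && python3 chk.py 2.5 && python3 -m pendant '[0,0,0.1,0,0,0,0,0]'>/dev/null && python3 chk.py 2.5
python3 - <<'E'
from h import *
import cv2
from fit import P
for cam in("side","scene"):
  a=cv2.imread(f"pics/{cam}.png");b=eyes.capture(cam)[:,:,::-1]
  d=cv2.absdiff(a,b).max(2)
  print(cam,"fl corner diff",[int(d[int(v)-8:int(v)+8,int(u)-8:int(u)+8].max()) for u,v in(proj(cam,[*P[i],50]) for i in(0,4,5))])
import cv2
w=eyes.capture("wrist");cv2.imwrite("pics/w4.png",np.hstack([cv2.resize(w[150:420,150:420,::-1],(400,400)),cv2.resize(b[180:290,200:310],(400,400),interpolation=0)]))
e=r.observe()["eef_pos"]
for dz in(0,10,20,30):print(dz,proj("wrist",e+[0,0,dz]).round())
E
```

```text
[436.3  12.6  38. ] [0.1 0.3 0.1] 8.2
side fl corner diff [27, 25, 25]
scene fl corner diff [2, 2, 2]
0 [279. 255.]
10 [280. 263.]
20 [280. 273.]
30 [280. 284.]False
```

View pics/w4.png

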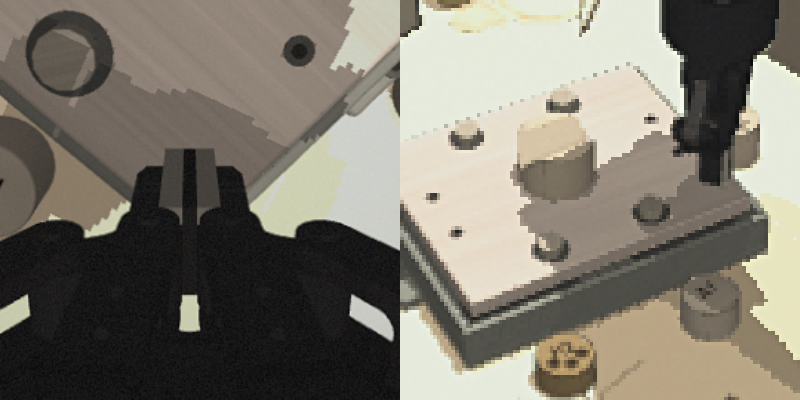

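```bash
sed -i 's/sys.exit(\(.*\))$/sys.exit(int(\1))/' chk.py
p(){ python3 chk.py 2.5; }
python3 -m pendant '[0,0,0.1,0,0,0,0,0]'>/dev/null && p && python3 -m pendant '[0,0,0.1,0,0,0,0,0]'>/dev/null && p && python3 -m pendant '[0,0,0.1,0,0,0,0,0]'>/dev/null && p && python3 -m pendant '[0,0,0.1,0,0,0,0,0]'>/dev/null && p && python3 -m pendant '[0,0,0.1,0,0,0,0,0]'>/dev/null && p && python3 -m pendant '[0,0,0.1,0,0,0,0,0]'>/dev/null && p && python3 -m pendant '[0,0,0.1,0,0,0,0,0]'>/dev/null && p && python3 -m pendant '[0,0,0.1,0,0,0,0,0]'>/dev/null && p
```

```text
[436.3  12.6  37. ] [ 0.1 -0.5  0.8] 8.6
[436.3  12.6  36. ] [-0.1 -1.  -0.6] 8.85
[436.3  12.6  35. ] [-0.1 -0.2  0.6] 9.1
[436.3  12.6  34. ] [ 0.2  0.  -0.4] 9.35
[436.3  12.6  33. ] [-0.2 -0.3  0.8] 9.6
[436.3  12.6  32. ] [-1.1 -0.1  0.4] 9.85
[436.3  12.6  31. ] [-0.5  0.6  0.1] 10.1
[436.3  12.6  30. ] [ 0.4 -1.3 -0.1] 10.35
```

```bash

p(){ python3 chk.py 2.5; }
python3 -m pendant '[0,0,0.1,0,0,0,0,0]'>/dev/null && p && python3 -m pendant '[0,0,0.1,0,0,0,0,0]'>/dev/null && p && python3 -m pendant '[0,0,0.1,0,0,0,0,0]'>/dev/null && p && python3 -m pendant '[0,0,0.1,0,0,0,0,0]'>/dev/null && p && python3 -m pendant '[0,0,0.1,0,0,0,0,0]'>/dev/null && p && python3 -m pendant '[0,0,0.1,0,0,0,0,0]'>/dev/null && p
python3 - <<'E'
from h import *
import cv2
from fit import R,c
s=r.observe();e=s["eef_pos"];o=[]
for cam in("side","scene"):
  a=eyes.capture(cam)[:,:,::-1];u,v=proj(cam,e+[0,0,20]).astype(int);x0,y0=u-25,v-35
  A=cv2.resize(a[y0:y0+55,x0:x0+50],(400,440),interpolation=cv2.INTER_NEAREST)
  pt=lambda p:tuple(int(k) for k in ((proj(cam,p)-[x0,y0]+.5)*8))
  cv2.circle(A,pt([437.3,14.4,49]),3,(0,255,0),-1);print(cam,x0,y0)
  cv2.polylines(A,[np.array([pt([*(R@np.array(k)+c),49]) for k in((-85,0),(-85,-105),(0,-105))])],False,(255,0,0),1)
  o.append(A)
cv2.imwrite("pics/c5.png",np.hstack(o))
E
```

```text
[436.3  12.6  29. ] [1.  0.1 0.4] 10.6
[436.4  12.6  28.4] [-2.9  0.1  8.4] 10.85
side 277 195
scene 260 196
```

View pics/c5.png

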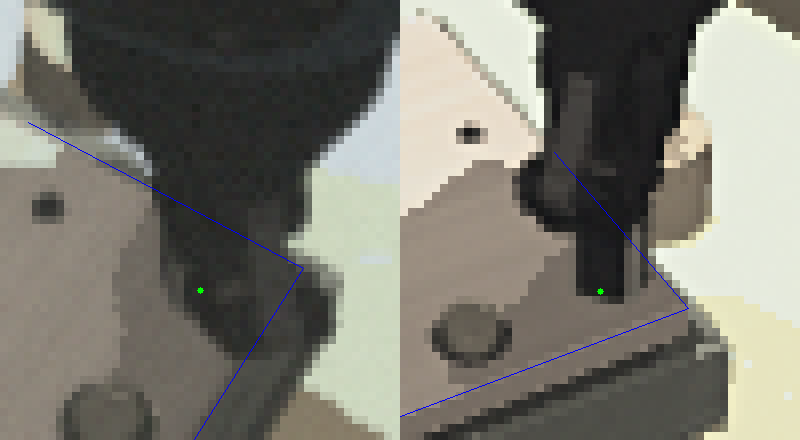

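```bash
python3 - <<'E'
from h import *
for z in(49,55):
  print(z,[ray("scene",260+x/8-.5,196+y/8-.5,z)[:2].tolist() for x,y in((178,293),(224,302),(245,290))],[ray("side",277+x/8-.5,195+y/8-.5,z)[:2].tolist() for x,y in((160,290),(200,330),(235,357),(280,345))])
from fit import R,c
# reported pose vs plate frame
print(R.T@(np.array([436.4,12.6])-c))
E
```

```text
49 [[442.0, 20.0], [429.0, 13.0], [428.0, 5.0]] [[448.0, 17.0], [435.0, 26.0], [425.0, 31.0], [414.0, 25.0]]
55 [[437.0, 25.0], [424.0, 18.0], [423.0, 10.0]] [[447.0, 19.0], [435.0, 28.0], [424.0, 34.0], [414.0, 28.0]]
[-65.27992905 -87.03067327]
```

```bash
python3 -m pendant '[0,0,0.05,0,0,0,0,0]'; python3 -m pendant '[0,0,-2,0,0,0,-2,0,0,0,0,0]' >/dev/null; python3 -c "
from h import *
from fit import P
for i in (6,0,4): go(*P[i],68.9)"
```

```text
t: 11.2
eef_pos: [436.5, 12.5, 28.2]
orientation: [-180.0, -0.0, -64.6]
wrist_force: [-4.3, -0.6, 15.0]
grip_width: -0.0
to (np.float64(560.8101132792744), np.float64(-26.118306529753994), 68.9) tool cm [ 8.8  -9.51 -0.01] from [437.2  12.6  68.5] F [ 0.   0.7 -0.1] w -0.2 t 11.57
to (np.float64(490.33988672072564), np.float64(175.95580652975397), 68.9) tool cm [-12.47 -11.82  -0.03] from [437.2  12.6  68.5] F [ 0.   0.7 -0.1] w -0.2 t 11.57
to (np.float64(613.8504702896034), np.float64(135.39553352185536), 68.9) tool cm [ -3.51 -21.23  -0.  ] from [437.2  12.6  68.5] F [ 0.   0.7 -0.1] w -0.2 t 11.57
```

Near-right is rigid: 15 N for under 1 mm, with the plate at a TCP reading of about 28.8. Next is near-left.

```bash
p(){ python3 chk.py 3; }
python3 -m pendant '[-4.16,-3.94,0,0,-4.16,-3.94,0,0,-4.15,-3.94,0,0,0,0,2,0,0,0,1.75,0,0,0,0,0]'
python3 -m pendant '[0,0,0.1,0,0,0,0,0]'>/dev/null && p && python3 -m pendant '[0,0,0.1,0,0,0,0,0]'>/dev/null && p && python3 -m pendant '[0,0,0.1,0,0,0,0,0]'>/dev/null && p && python3 -m pendant '[0,0,0.1,0,0,0,0,0]'>/dev/null && p && python3 -m pendant '[0,0,0.1,0,0,0,0,0]'>/dev/null && p
```

```text
t: 12.32
eef_pos: [489.0, 175.6, 28.8]
orientation: [179.9, 0.0, -64.6]
wrist_force: [0.1, -0.4, 0.5]
grip_width: 0.1
[489.2 175.4  28.7] [-1.5 -0.9  1.8] 12.57
[489.3 175.5  28.4] [-4.5 -1.2 11. ] 12.82
```

```bash
p(){ python3 chk.py 3; }
python3 -m pendant '[0,0,-2,0,0,0,-2,0,2.99,-3.14,0,0,2.99,-3.14,0,0,2.98,-3.13,0,0,0,0,2,0,0,0,1.6,0,0,0,0,0]'
python3 -m pendant '[0,0,0.1,0,0,0,0,0]'>/dev/null && p && python3 -m pendant '[0,0,0.1,0,0,0,0,0]'>/dev/null && p && python3 -m pendant '[0,0,0.1,0,0,0,0,0]'>/dev/null && p && python3 -m pendant '[0,0,0.1,0,0,0,0,0]'>/dev/null && p && python3 -m pendant '[0,0,0.1,0,0,0,0,0]'>/dev/null && p
```

```text
t: 13.82
eef_pos: [611.5, 135.6, 30.5]
orientation: [179.8, 0.1, -64.6]
wrist_force: [0.2, -0.0, 0.1]
grip_width: -0.1
[613.  135.7  31.6] [-0.3  0.3 -0.7] 14.07
[613.  135.5  30.2] [0.2 0.2 0.2] 14.32
[613.  135.4  29. ] [-0.2  0.6  0.2] 14.57
[613.2 135.5  28.5] [-1.7 -0.6  4.9] 14.82
```

```bash
python3 -m pendant '[0,0,0.1,0,0,0,0,0]'
```

```text
t: 15.08
eef_pos: [613.2, 135.5, 28.3]
orientation: [-180.0, -0.0, -64.6]
wrist_force: [-4.6, -2.2, 12.7]
grip_width: -0.0
```

Far-left is rigid as well. That leaves far-right, which is (-53,-161.5) mm away and reached along the far edge.

```bash
p(){ python3 chk.py 3; }
python3 -m pendant '[0,0,-2,0,0,0,-2,0,3.08,2.93,0,0,3.08,2.93,0,0,3.08,2.93,0,0,3.08,2.93,0,0,0,0,2,0,0,0,1.6,0,0,0,0,0]'
python3 -m pendant '[0,0,0.1,0,0,0,0,0]'>/dev/null && p && python3 -m pendant '[0,0,0.1,0,0,0,0,0]'>/dev/null && p && python3 -m pendant '[0,0,0.1,0,0,0,0,0]'>/dev/null && p && python3 -m pendant '[0,0,0.1,0,0,0,0,0]'>/dev/null && p && python3 -m pendant '[0,0,0.1,0,0,0,0,0]'>/dev/null && p&& python3 -m pendant '[0,0,0.1,0,0,0,0,0]'>/dev/null && p
```

```text
t: 16.2
eef_pos: [559.7, -25.7, 30.5]
orientation: [179.9, 0.0, -64.5]
wrist_force: [0.5, 0.6, -0.5]
grip_width: 0.0
[560.5 -25.8  30.6] [0.5 0.1 0.6] 16.45
[560.2 -26.1  29.2] [-0.4  0.5 -0.9] 16.7
[560.3 -26.2  28.2] [ 0.2 -0.6  0.5] 16.95
[560.3 -26.3  27.2] [ 1.4 -0.9  2.2] 17.2
[560.4 -26.3  26.3] [ 1.2 -3.1  5.1] 17.45
```

Far-right gives at about 2 N/mm. I'll press a little further, hold, and check that it rocks.

```bash
python3 -m pendant '[0,0,0.1,0,0,0,0,0,0,0,0,0]'; python3 - <<'E'
from h import *
import cv2
from fit import P
for cam in("side","scene"):
  a=cv2.imread(f"pics/{cam}.png");b=eyes.capture(cam)[:,:,::-1]
  U=lambda m:cv2.resize(m,None,fx=8,fy=8,interpolation=cv2.INTER_CUBIC)
  for n,i,z in(("nl pin",1,55),("fl pin",5,55),("nlcorner",0,49)):
    u,v=proj(cam,[*P[i],z]).astype(int)
    m=cv2.matchTemplate(U(b[v-15:v+15,u-15:u+15]),U(a[v-10:v+10,u-10:u+10]),cv2.TM_CCOEFF_NORMED);_,k,_,l=cv2.minMaxLoc(m)
    print(cam,n,round(k,2),np.array(l)/8-5)
E
python3 -m pendant '[0,0,-2,0,0,0,-2,0,0,0,0,0]'; python3 -c "
from h import *
from fit import P
go(*P[7],68)"
```

```text
t: 17.82
eef_pos: [560.5, -26.4, 25.4]
orientation: [-180.0, -0.0, -64.6]
wrist_force: [0.7, -4.1, 4.7]
grip_width: -0.4
side nl pin 0.66 [ 0.   -0.75]
side fl pin 0.67 [ 0.   -0.25]
side nlcorner 0.99 [-0.125 -0.625]
scene nl pin 0.63 [ 0.125 -0.625]
scene fl pin 0.72 [0.25 0.  ]
scene nlcorner 0.99 [ 0.   -0.75]
t: 18.3
eef_pos: [560.4, -25.9, 65.7]
orientation: [-179.9, -0.0, -64.6]
wrist_force: [-0.1, 0.3, -0.4]
grip_width: -0.2
to (np.float64(575.4742119821301), np.float64(18.535519837455652), 68) tool cm [-3.37 -3.27 -0.23] from [560.4 -25.9  65.7] F [-0.1  0.3 -0.4] w -0.2 t 18.3
```

```bash
p(){ python3 chk.py 6; }
python3 -m pendant '[-1.69,-1.64,0,0,-1.68,-1.63,0,0,0,0,1.5,0,0,0,1.0,0,0,0,0,0]'
python3 -m pendant '[0,0,0.1,0,0,0,0.1,0,0,0,0,0]'>/dev/null && p && python3 -m pendant '[0,0,0.1,0,0,0,0.1,0,0,0,0,0]'>/dev/null && p && python3 -m pendant '[0,0,0.1,0,0,0,0.1,0,0,0,0,0]'>/dev/null && p && python3 -m pendant '[0,0,0.1,0,0,0,0.1,0,0,0,0,0]'>/dev/null && p && python3 -m pendant '[0,0,0.1,0,0,0,0.1,0,0,0,0,0]'>/dev/null && p&& python3 -m pendant '[0,0,0.1,0,0,0,0,0]'>/dev/null && p&& python3 -m pendant '[0,0,0.1,0,0,0,0,0]'>/dev/null && p&& python3 -m pendant '[0,0,0.1,0,0,0,0,0]'>/dev/null && p
```

```text
t: 18.92
eef_pos: [574.0, 17.7, 38.5]
orientation: [179.9, 0.1, -64.6]
wrist_force: [0.1, -0.3, -0.5]
grip_width: 0.2
[575.3  18.2  38.3] [ 1.   0.7 -0.2] 19.3
[575.3  18.3  36.2] [ 0.3 -1.2  1.1] 19.68
[575.3  18.3  34.1] [ 1.6 -0.5  2.3] 20.05
[575.2  18.4  32. ] [ 0.7 -1.   1.3] 20.43
[575.1  18.4  30. ] [1.3 0.1 1.6] 20.8
[575.1  18.4  29. ] [ 0.6 -0.9  0.9] 21.05
[575.2  18.3  28.1] [ 0.6 -0.4  2.4] 21.3
[575.2  18.3  27.8] [-2.2 -1.4 11.6] 21.55
```

```bash
python3 -m pendant '[0,0,0.05,0,0,0,0,0]'; python3 -m pendant '[0,0,-3,0,0,0,-5,0,0,0,-5,0,-3,3,0,0,-4,4,0,0,-4,4,0,0,-3,3,0,0,0,0,0,0]'; python3 - <<'E'
from h import *
import cv2
b=eyes.capture("wrist");a=eyes.capture("side");c=eyes.capture("scene")
o=np.zeros((420,800,3),np.uint8);o[:,:560]=b[:,:,::-1]
o[:210,560:]=cv2.resize(a[190:290,190:304,::-1],(240,210),interpolation=2)
o[210:,560:]=cv2.resize(c[190:290,180:294,::-1],(240,210),interpolation=2)
cv2.imwrite("pics/c6.png",o);print(r.observe()["wrist_force"])
E
```

```text
t: 21.8
eef_pos: [575.3, 18.3, 27.8]
orientation: [-180.0, -0.0, -64.6]
wrist_force: [-4.0, -1.5, 17.5]
grip_width: 0.3
t: 22.8
eef_pos: [386.1, 85.3, 156.4]
orientation: [179.9, 0.0, -64.5]
wrist_force: [0.5, 0.7, 0.6]
grip_width: -0.3
[ 0.66226798 -0.31620039  0.12270089]
```

View pics/c6.png

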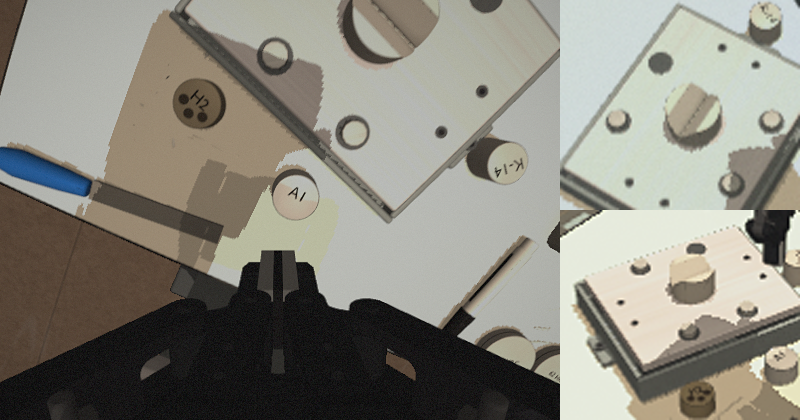

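The pressed far-right pin shows as a flat dark disc at side inset (660,62). The other three still stand and the pucks are unmoved. Last, I'll check that the plate is level.

```bash
python3 - <<'E'
from h import *
import cv2
from fit import P
for cam in("side","scene"):
  a=cv2.imread(f"pics/{cam}.png");b=eyes.capture(cam)[:,:,::-1]
  U=lambda m:cv2.resize(m,None,fx=8,fy=8,interpolation=cv2.INTER_CUBIC)
  for n,i,z in(("nl pin",1,55),("fl pin",5,55),("nr pin",3,55),("fr pin",7,55),("nlcorner",0,49),("frcorner",6,49)):
    u,v=proj(cam,[*P[i],z]).astype(int)
    m=cv2.matchTemplate(U(b[v-15:v+15,u-15:u+15]),U(a[v-10:v+10,u-10:u+10]),cv2.TM_CCOEFF_NORMED);_,k,_,l=cv2.minMaxLoc(m)
    print(cam,n,round(k,2),np.array(l)/8-5)
print(job.job_done())
E
```

```text
side nl pin 0.67 [0.125 0.125]
side fl pin 1.0 [0. 0.]
side nr pin 0.91 [0. 0.]
side fr pin 0.8 [ 0.   -0.25]
side nlcorner 0.93 [-0.75 -0.25]
side frcorner 0.99 [0. 0.]
scene nl pin 0.71 [0.125 0.125]
scene fl pin 1.0 [0. 0.]
scene nr pin 0.84 [0. 0.]
scene fr pin 0.89 [ 0.    -0.125]
scene nlcorner 0.95 [-0.25 -0.25]
scene frcorner 0.31 [-2.125 -2.125]
the job is handed in; nothing more can be done
None
```

I found the loose corner, far right, and pressed its pin in until the arm met a hard stop. I then handed the job in at about 23 s, with the arm clear of everything.

- **Finding the corner:** I pressed all four bare corners. Near right, near left and far left were rigid, taking about 11 to 15 N within about 1 mm. Far right gave about 3 mm at about 5 N, and the near-left corner visibly rose in both fixed cameras.
- **Pressing the pin:** the far-right pin slid at about 1–2 N over roughly 9–10 mm. It stopped hard at the plate's height, at 17.5 N.
- **Last checks:**
  - The far-right pin looks flat with the plate and the other three still stand.
  - The pucks, file and pen show no visible movement.
  - The far-left pin and the far-right corner in the side view match their starting pictures exactly, so the plate looks level.

Some checks disagreed or were weak:
- **Height offset:** contact with the plate came about 20 mm lower by the reported TCP height than the plate's stated 49 mm. I never explained this, so I went by contact force instead.
- **Near-left matches:** the last image matches on the near-left pin and corner were poor because the light and shadow there had changed. One suggested a shift of up to 0.75 pixel.
- **Far-right corner, scene camera:** that match failed because the arm's shadow or the arm itself was probably in view.
- **Flushness:** I judged this from the hard stop and the pictures, not from a direct measurement.

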